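# Move the spring clip to the next recipe card and hold it open there

## Task

The steel spring clip is still biting on the top edge of the wide recipe card: squeeze its levers so that it gapes, and only then take it off, so that it does not scrape the card. Bring it to the tall recipe card and finish holding it there, spread wide, square to the card, with the middle of the card's top edge well inside the jaws and nothing touching the card, so that I can slip an oven ticket in beside it. The program ends with the gripper still holding the clip open: let nothing go, and do not shift the card stands or anything else on the table.

Things in the scene. Friction and masses are not known exactly. Their poses are not given: they have to be found in the camera images.
- clip: Stainless steel spring clip, 62 g: two pressed plates mirrored about a pivot pin, jaws below, levers above. Starts upright, jaws down, biting on the top edge of the wide card, pivot 22 mm above that edge and up to 35 mm either side of its middle. Jaws 50 mm wide, lips 44 mm below the pivot; levers 22 mm wide, rounded ends 47 mm above it. Origin on the pivot; the frame is plate a's.
- clip_pivot (a point): Middle of the clip's coil-spring pivot. Axes while it bites on the card: x through the card (the levers are squeezed along x), y along the card's edge (the pivot pin), z up. Fixed to plate a, so x and z lean by half of clip_gape when the spread clip is held centred between fingers; y stays along the pin.
- clip_lip_a (a point): Middle of the lower inner edge of plate a's jaw lip, 44 mm below the pivot, on the clip's -x side. Half way between the two lips is the middle of the mouth.
- clip_lip_b (a point): The same point on plate b, on the clip's +x side. With the jaws fully spread the lips are about 24 mm apart.
- clip_lever_a (a point): Outer face of plate a's lever, 36 mm above the pivot, on the clip's -x side. While the clip bites on the card the levers are 49 mm apart over their outer faces here and slope together downwards, to 27 mm at the pivot's height. Fully squeezed the levers stand parallel, about 31 mm over their outer faces.
- clip_lever_b (a point): The same point on plate b's lever, on the clip's +x side.
- clip_gape (a joint): Angle by which the clip is spread (rad): 0 as it bites on a 3 mm card, -0.075 with the jaws shut, 0.5 fully spread, where a stop ends it. A spring pulls it shut: spreading it fully takes about 9 N on each lever at its end, twice that half way down; a 25 N grip opens it to the stop.
- wide_card: Slotted marble block 162 mm (y) x 80 mm (x) x 30 mm high, loose on the table, 1.1 kg, with a stiff laminated recipe card wedged upright in its slot: the card is 148 mm wide (y), 3 mm thick (x), its top edge 117 mm above the table. Origin: centre of the underside; x normal to the card, y along it, z up.
- wide_card_edge (a point): Middle of the top edge of the wide card; axes as wide_card.
- tall_card: The same kind of marble block, 119 mm (y) x 80 mm (x) x 30 mm high, loose, about 1.1 kg, with the tall recipe card: 105 mm wide (y), 3 mm thick (x), top edge 160 mm above the table. Origin: centre of the underside; x normal to the card, y along it, z up. It stands on the other side of the tart tin from the wide card; which is left and which is right varies.
- tall_card_edge (a point): Middle of the top edge of the tall card; axes as tall_card.
- tart_tin: Bystander: fluted tart tin with a baked pastry case, 250 mm across, 31 mm high. Origin under its centre.
- rolling_pin: Bystander: wooden rolling pin lying along its y axis, 400 mm long, 54 mm thick. Origin under its middle.
- fork: Bystander: table fork lying along its y axis, 187 mm long, 5 mm high. Origin under its middle.
- flour_shaker: Bystander: steel flour shaker, 74 mm across, 116 mm high, with a handle. Origin under its centre.
- jam_jar: Bystander: glass jar with a steel lid, 72 mm across, 95 mm high. Origin under its centre.
- cutter: Bystander: steel pastry cutter ring, 56 mm across, 54 mm high over its bow. Origin under its centre.
- ramekin: Bystander: white ramekin, 90 mm across, 45 mm high. Origin under its centre.
- wood_peg: Bystander: small wooden clothes-peg lying on its side along its y axis, 78 mm long, 12 mm high. Not the clip to use. Origin under its middle.
Not all that is in view belongs to the job. What is shaped like the clip but green is not meant. What is shaped like the wide_card but red or turquoise is not meant.

How it is judged:
On the way, in this order (a step that is already met when the one before it is completed fails the run):
1. the clip is spread while its jaws are still around the edge of the wide card (value of joint clip_gape above 0.3 rad and z of each of clip_lip_a, clip_lip_b in the frame of wide_card_edge below -0.008 m and ((x of clip_lip_a in the frame of wide_card_edge below -0.0025 m and x of clip_lip_b in the frame of wide_card_edge above 0.0025 m) or (x of clip_lip_b in the frame of wide_card_edge below -0.0025 m and x of clip_lip_a in the frame of wide_card_edge above 0.0025 m))), for 0.1 s.
2. the clip, held spread by the fingers, is lifted clear of the wide card (value of joint clip_gape above 0.3 rad and contact force between the fingers and clip above 3 N and z of each of clip_lip_a, clip_lip_b in the frame of wide_card_edge above 0.005 m), for 0.1 s.
At the end, for the whole second after the job is handed in: Clip held still by the fingers, pivot over 155 mm up, clip_gape over 0.30, a lip on each side of the tall card, 8 mm or more below its top edge, pivot within 18 mm of the edge's middle, pin within 0.2 rad of the edge, under 0.3 N on the card; both stands within 15 mm of their start and upright (value of joint clip_gape above 0.3 rad and contact force between the fingers and clip above 3 N and z of each of clip_lip_a, clip_lip_b in the frame of tall_card_edge below -0.008 m and ((x of clip_lip_a in the frame of tall_card_edge below -0.0025 m and x of clip_lip_b in the frame of tall_card_edge above 0.0025 m) or (x of clip_lip_b in the frame of tall_card_edge below -0.0025 m and x of clip_lip_a in the frame of tall_card_edge above 0.0025 m)) and y of clip_pivot in the frame of tall_card_edge between -0.018 and 0.018 m and angle between the y axis of clip_pivot and the y axis of tall_card_edge, either way round below 0.2 rad and contact force between each of clip, the fingers and tall_card below 0.3 N and linear speed of clip below 0.02 m/s and height (world z) of clip_pivot above 0.155 m and distance of each of wide_card, tall_card from where it was at the start of the episode below 0.015 m and angle between each of wide_card, tall_card's own z axis and vertical below 0.05 rad); the arm keeps its last pose, push and grip.
It fails at once if the clip is dropped towards the table (height (world z) of clip_pivot below 0.09 m).
It fails at once if a card stand is shifted by more than 15 mm or tipped (distance of any of wide_card, tall_card from where it was at the start of the episode above 0.015 m or angle between any of wide_card, tall_card's own z axis and vertical above 0.25 rad).
It fails at once if a bystander is moved by more than 15 mm (distance of any of tart_tin, rolling_pin, fork, flour_shaker, jam_jar, cutter, ramekin, wood_peg from where it was at the start of the episode above 0.015 m).
It also fails if it takes over 38 s, if anything falls off the work surface, if the arm or the gripper's body presses on something with over 40 N, if the wrist force passes 120 N, or if a joint passes its speed limit or range.

## Robot

A 6-joint arm with a two-finger parallel gripper is mounted at the origin on the work surface. World frame = base frame: x ahead of the robot, y to its left, z up, the work surface at z = 0. Lengths are in m, angles in rad, forces in N, time in s.
With the tool pointing down it reaches from about 0.325 to 1 m from the base axis. Payload 5.1 kg.
Tool frame: the origin (TCP) lies at the centre of the arm's flange, where the gripper is bolted on; the fingertips stand 173 mm ahead of it and the grasp point (between the pads) lies 155 mm ahead of it (r.hold_point_z is the distance from the TCP to the grasp point, in m); z points along the fingers, y is the line along which they close (so a half turn about z gives the same grasp; the last joint's range is limited). The gripper opens to 85 mm and grips with 20 to 120 N. Pads are 22 mm wide; open, the fingers measure 114 mm over their backs; the gripper's body (76 mm by 85 mm) begins 54 mm behind the grasp point. The pads swing forward as they close: fully open they stand 13 mm farther back than shut.
Start: joints at [1.046, 0.124, 1.65, -0, 1.367, -0.083], TCP at [0.278, 0.588, 0.405] pointing down, gripper open.
Joint ranges: [-2.61, 2.61], [-1.02, 2.33], [0.03, 2.71], [-1.35, 4.49], [0.32, 2.68], [-2.91, 2.91]. Speed limits (rad/s): [2.57, 2.57, 3.14, 3.14, 3.14, 3.14].

## Interface

Orientations are given as a rotation vector (axis times angle).
In Python, from rig import r gives the robot as it stands.
- The arm moves only by the tool jog_arm, never from a script. Its argument "plan" is a list of rows, each an object of numbers: "jaw": the opening, from 0 (shut) to 1 (fully open); "x", "y", "z": the shift along the world's x, y, z in units of 50 mm (1.0 is 50 mm); "roll": the turn about the world's z in units of 8 degrees (1.0 is 8 degrees). A call has 1 to 20 rows; each row shifts and turns the commanded pose from where the row before left it; what a row does not reach is not made up. A row lasts 1/10 s, in which the tool goes at most 50 mm and 8.59 degrees, less where a joint would pass 70% of its speed; a pose out of reach is approached as far as the arm can. A call is refused whole if a number of a shift passes 1 or a number of a turn 1, either way. A call with a gripper value outside its range is refused whole. The fingers move at their own pace and stop on an object; the grip force is fixed at half the most. Time passes only in rows, so rows that do not move let the fingers close. It gives the time, the measured TCP pose, the force, the opening and the grip force at its end, in the units of the state.
- r.observe(): the state, without advancing time (a new reading comes with each control period).
- r.snapshot(name): name is "side" or "top" or "wrist"; returns a dict with "color" (384x512x3 uint8, red, green, blue), "mtx" (3x3 intrinsics, pixels), "T" (4x4, takes a point from camera to world coordinates). Camera axes: x right, y up, looking along -z (the intrinsics and any distortion apply to the point x, -y, -z); pixel columns grow to the right and rows downward; lengths in m; the calibration is good to about 2 mm. A picture is of the moment at which its call begins. There is no depth.
- r.sign_off(): hands the job in; it is judged then, once.
The state is a dict: "clock": time; "q": joint angles; "joint_vel": joint speeds; "joint_torque": joint torques, N m; "position": TCP position; "orientation": TCP orientation; "contact_force": force on the tool from outside, world axes, zero at the start; "ft_torque": the same for the moment, N m; "width": opening from 0.0 (shut) to 1.0 (fully open); "grasp_force": force on a finger pad.
Only numpy, scipy, OpenCV 4.12 (cv2) and the standard library are available. Lean on these libraries where they do the work, as an engineer would, in place of code of your own. Each camera call takes 0.05 s, during which the arm holds its last target. There are 200 camera calls.

## Working session

There is one attempt and no reset: what is moved stays moved. The work goes in short steps, Python scripts to look and compute and a tool call to move; the robot and the scene stay as the last step left them, time stands still between calls to the robot, and variables do not carry over. Pictures are saved under pics/ and viewed, at most 10 in all, crops included, and the job is handed in when it is done.

Besides the shell and the picture viewer there is one more tool, called after "Call:" as a command line: name --argument value ..., lists and objects as JSON in quotes. jog_arm: Moves the arm, as the interface text tells. Its arguments: {"type":"object","properties":{"plan":{"type":"array","items":{"type":"object","properties":{"jaw":{"type":"number"},"x":{"type":"number"},"y":{"type":"number"},"z":{"type":"number"},"roll":{"type":"number"}}}}},"required":["plan"]}

```bash
mkdir -p pics; ls
python3 - <<'E'
from rig import r
import cv2,numpy as np
print(r.observe()); print(r.hold_point_z)
ims=[]
for n in ("top","side"):
    s=r.snapshot(n); np.savez(f"pics/{n}.npz",**s); cv2.imwrite(f"pics/{n}0.png",cv2.resize(s["color"][:,:,::-1],(800,600),interpolation=cv2.INTER_CUBIC)); print(n,s["mtx"],s["T"])
E
```

```text
pics
{'clock': 0.0, 'q': array([ 1.04640252e+00,  1.24506916e-01,  1.65168721e+00,  1.63334428e-05,
        1.36749055e+00, -8.26012380e-02]), 'joint_vel': array([-0.00026491,  0.00035133, -0.00043294,  0.00186541, -0.00077104,
       -0.00146023]), 'joint_torque': array([-1.66580088e-03, -4.23636961e+01, -3.65441608e+01, -3.27692878e-04,
        7.11507542e-03, -1.81336452e-05]), 'position': array([0.27781306, 0.58735994, 0.40344366]), 'orientation': array([-0.68820061, -3.06462896,  0.0031278 ]), 'contact_force': array([0.75534574, 0.55699422, 0.2930452 ]), 'ft_torque': array([ 0.0104078 ,  0.03673471, -0.00665204]), 'grasp_force': 0.0, 'width': 1.0029088003977225}
0.1547
top [[435.13707299   0.         245.28385538]
 [  0.         435.13707299 189.79404043]
 [  0.           0.           1.        ]] [[ 0.02184978  0.9869915  -0.15928079  0.29960969]
 [-0.99963218  0.02412803  0.01238324 -0.06530409]
 [ 0.01606529  0.15895163  0.98715565  1.39163176]
 [ 0.          0.          0.          1.        ]]
side [[470.8716341    0.         256.68691349]
 [  0.         470.8716341  186.6048706 ]
 [  0.           0.           1.        ]] [[-0.99574024  0.05795013 -0.07171577  0.3933143 ]
 [-0.09196809 -0.67970675  0.72769541  1.17411564]
 [-0.00657565  0.73119116  0.68214093  1.28647908]
 [ 0.          0.          0.          1.        ]]
```

View pics/top0.png

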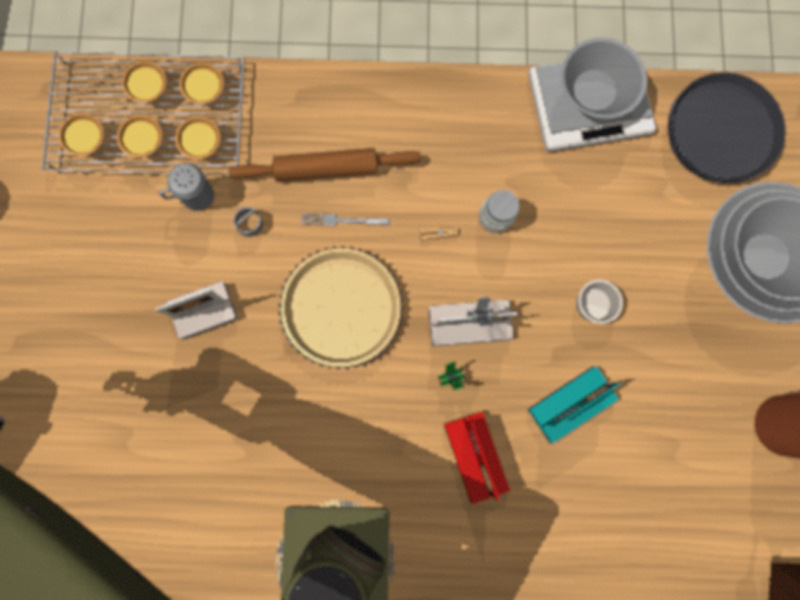

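View pics/side0.png

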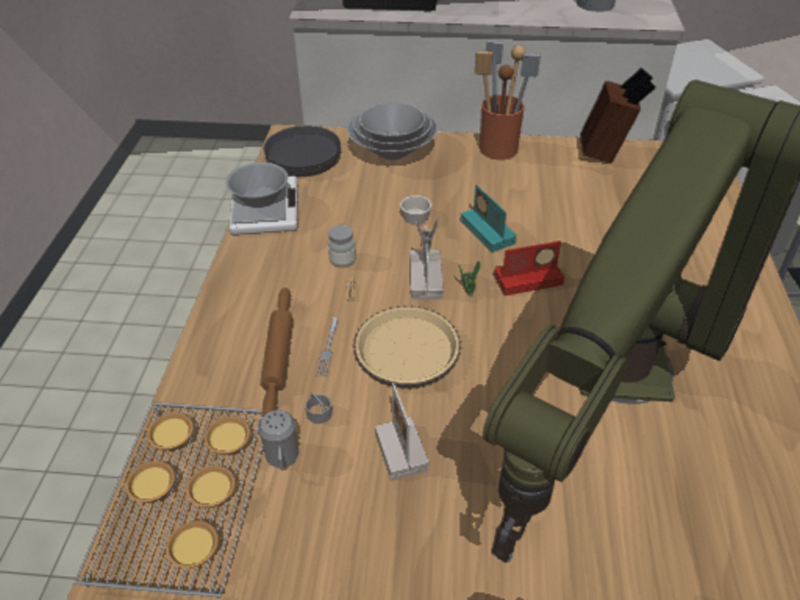

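Top view (800x600): the marble stand with the steel clip, at (472,322), fits the wide card; the white stand at (200,310), on the other side of the tin, fits the tall card. The red (477,457) and turquoise (575,403) stands and the green clip (453,376) are decoys. I'll confirm this with an enlarged crop.

```bash
cat > h.py <<'E'
import numpy as np,cv2
def load(n): return dict(np.load(f"pics/{n}.npz"))
def ray(s,uv):
    K,T=s["mtx"],s["T"]; d=np.array([(uv[0]-K[0,2])/K[0,0],-(uv[1]-K[1,2])/K[1,1],-1.0])
    return T[:3,3],T[:3,:3]@d
def plane(s,uv,z):
    o,d=ray(s,uv); return o+d*(z-o[2])/d[2]
def proj(s,P):
    c=np.linalg.inv(s["T"])@np.append(P,1); K=s["mtx"]
    return np.array([K[0,0]*c[0]/-c[2]+K[0,2],K[1,1]*-c[1]/-c[2]+K[1,2]])
def tri(s1,u1,s2,u2):
    o1,d1=ray(s1,u1);o2,d2=ray(s2,u2)
    k=np.linalg.lstsq(np.c_[d1,-d2],o2-o1,rcond=None)[0]
    a,b=o1+k[0]*d1,o2+k[1]*d2; return (a+b)/2,np.linalg.norm(a-b)
E
python3 - <<'E'
from h import *
t,s=load("top"),load("side")
def crop(i,x,y,w=80,h=60): return cv2.resize(i["color"][y:y+h,x:x+w,::-1],(400,300),interpolation=cv2.INTER_CUBIC)
m=np.vstack([np.hstack([crop(t,265,170),crop(t,95,168)]),np.hstack([crop(s,235,135),crop(s,220,245)])])
cv2.imwrite("pics/m.png",m)
E
```

```text
(no output)
```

View pics/m.png

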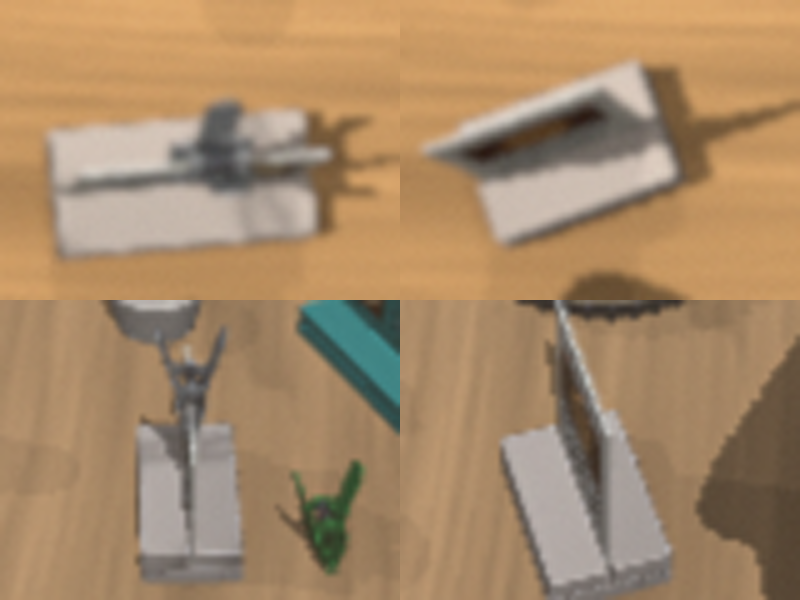

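Run:
```python
from h import *
np.set_printoptions(precision=4,suppress=True)
t,s=load("top"),load("side")
T=lambda x,y,ox,oy:(x/5+ox-.4,y/5+oy-.4)
for nm,pts,z,o,S in [("wide edge top",[(78,182),(330,154)],.117,(265,170),t),("wide block",[(47,132),(305,110),(316,232),(62,252)],.03,(265,170),t),
 ("tall edge top",[(25,150),(203,90)],.16,(95,168),t),("tall block",[(238,62),(280,178),(103,240)],.03,(95,168),t),
 ("wide block side",[(137,125),(232,125),(242,255),(138,258)],.03,(235,135),s),
 ("wide edge side near",[(192,110)],.117,(235,135),s),
 ("tall edge side",[(157,3),(205,117)],.16,(220,245),s),
 ("tall block side",[(102,138),(218,112),(270,250),(150,285)],.03,(220,245),s),
 ("lever side z164",[(160,35),(224,30)],.163,(235,135),s),("lever top z164",[(223,103),(225,188)],.163,(265,170),t)]:
    P=np.array([plane(S,T(*p,*o),z) for p in pts]); print(nm,P[:,:2].tolist() if 0 else P[:,:2].round(4).tolist(),"mean",P[:,:2].mean(0), "len",np.linalg.norm(P[1]-P[0]) if len(P)>1 else 0,"ang",np.degrees(np.arctan2(*(P[0]-P[1])[:2])) if len(P)>1 else 0)
# lever triangulation
for a,b in [((223,103),(160,35)),((225,188),(224,30))]:
    print(tri(t,T(*a,265,170),s,T(*b,235,135)))
```

```text
wide edge top [[0.4593, -0.1855], [0.4796, -0.3349]] mean [ 0.4695 -0.2602] len 0.15083612706928975 ang -7.729175664813174
wide block [[0.5016, -0.1737], [0.5197, -0.3377], [0.4421, -0.344], [0.4257, -0.184]] mean [ 0.4723 -0.2599] len 0.16493598125133102 ang -6.300730381667358
tall edge top [[0.4657, 0.3329], [0.5028, 0.2343]] mean [0.4843 0.2836] len 0.10538445756832131 ang -20.58559172673543
tall block [[0.5428, 0.2449], [0.4694, 0.2142], [0.4277, 0.3223]] mean [0.4799 0.2605] len 0.079551850001418 ang 67.30203543239782
wide block side [[0.5185, -0.3324], [0.4397, -0.3391], [0.4232, -0.1808], [0.5041, -0.1704]] mean [ 0.4714 -0.2557] len 0.07914593780400761 ang 85.17635910053593
wide edge side near [[0.4686, -0.25]] mean [ 0.4686 -0.25  ] len 0 ang 0
tall edge side [[0.5048, 0.2386], [0.4677, 0.323]] mean [0.4863 0.2808] len 0.09215135727432013 ang 156.26431418583263
tall block side [[0.5421, 0.2475], [0.4681, 0.2199], [0.4268, 0.3241], [0.4992, 0.3561]] mean [0.4841 0.2869] len 0.07895004686821204 ang 69.50776128359342
lever side z164 [[0.4966, -0.2836], [0.4473, -0.2942]] mean [ 0.4719 -0.2889] len 0.05042258144269472 ang 77.94682363573021
lever top z164 [[0.5012, -0.2639], [0.4521, -0.265]] mean [ 0.4766 -0.2645] len 0.04904594072682404 ang 88.75457757598718
(array([ 0.4966, -0.2609,  0.1809]), np.float64(0.003262743538159145))
(array([ 0.4475, -0.2607,  0.1889]), np.float64(0.0028741782179227907))
```

Confirmed in the crops: marble-coloured wide stand with the steel clip (top crop, 222,150), and the tall stand with the card at (510,120). The clip levers triangulate to about (0.472, -0.261). Moving above the clip.

Call:
jog_arm --plan '[{"x": 0.194,"y": -0.847,"roll": -0.363,"jaw": 1},{"x": 0.194,"y": -0.847,"roll": -0.363,"jaw": 1},{"x": 0.194,"y": -0.847,"roll": -0.363,"jaw": 1},{"x": 0.194,"y": -0.847,"roll": -0.363,"jaw": 1},{"x": 0.194,"y": -0.847,"roll": -0.363,"jaw": 1},{"x": 0.194,"y": -0.847,"roll": -0.363,"jaw": 1},{"x": 0.194,"y": -0.847,"roll": -0.363,"jaw": 1},{"x": 0.194,"y": -0.847,"roll": -0.363,"jaw": 1},{"x": 0.194,"y": -0.847,"roll": -0.363,"jaw": 1},{"x": 0.194,"y": -0.847,"roll": -0.363,"jaw": 1},{"x": 0.194,"y": -0.847,"roll": -0.363,"jaw": 1},{"x": 0.194,"y": -0.847,"roll": -0.363,"jaw": 1},{"x": 0.194,"y": -0.847,"roll": -0.363,"jaw": 1},{"x": 0.194,"y": -0.847,"roll": -0.363,"jaw": 1},{"x": 0.194,"y": -0.847,"roll": -0.363,"jaw": 1},{"x": 0.194,"y": -0.847,"roll": -0.363,"jaw": 1},{"x": 0.194,"y": -0.847,"roll": -0.363,"jaw": 1},{"x": 0.194,"y": -0.847,"roll": -0.363,"jaw": 1},{"x": 0.194,"y": -0.847,"roll": -0.363,"jaw": 1},{"x": 0.194,"y": -0.847,"roll": -0.363,"jaw": 1}]'

```text
invalid input at $.plan[0]: expected keys jaw, x, y, z, roll
```

```bash
cat > st.py <<'E'
import numpy as np
from rig import r
from scipy.spatial.transform import Rotation as R
def st():
    o=r.observe(); M=R.from_rotvec(o["orientation"]).as_matrix()
    print("t",o["clock"],"pos",o["position"].round(4),"toolz",M[:,2].round(4),"yaw_y",np.degrees(np.arctan2(M[1,1],M[0,1])).round(2),"F",o["contact_force"].round(2),"w",round(o["width"],3),"g",round(o["grasp_force"],1),"q",o["q"].round(3))
E
python3 - <<'E'
from st import *; import cv2
st(); s=r.snapshot("wrist"); np.savez("pics/w1.npz",**s); cv2.imwrite("pics/w1.png",cv2.resize(s["color"][:,:,::-1],(800,600),interpolation=cv2.INTER_CUBIC)); st(); print(s["mtx"],s["T"])
E
```

```text
t 0.1 pos [0.2778 0.5874 0.4036] toolz [-0.001  -0.0016 -1.    ] yaw_y 64.69 F [ 0.04 -0.82  0.11] w 1.001 g 0.0 q [ 1.046  0.124  1.652  0.     1.368 -0.083]
t 0.15 pos [0.2779 0.5874 0.4038] toolz [-8.0e-04 -1.4e-03 -1.0e+00] yaw_y 64.69 F [-0.13 -0.24  0.13] w 1.001 g 0.0 q [ 1.046  0.124  1.651  0.     1.367 -0.083]
[[301.3918375    0.         255.89856973]
 [  0.         301.3918375  193.464527  ]
 [  0.           0.           1.        ]] [[ 0.42721514 -0.85726874 -0.28736306  0.20452082]
 [ 0.90414626  0.40414779  0.13850668  0.62255629]
 [-0.0026003  -0.31899039  0.94775438  0.37343846]
 [ 0.          0.          0.          1.        ]]
```

View pics/w1.png

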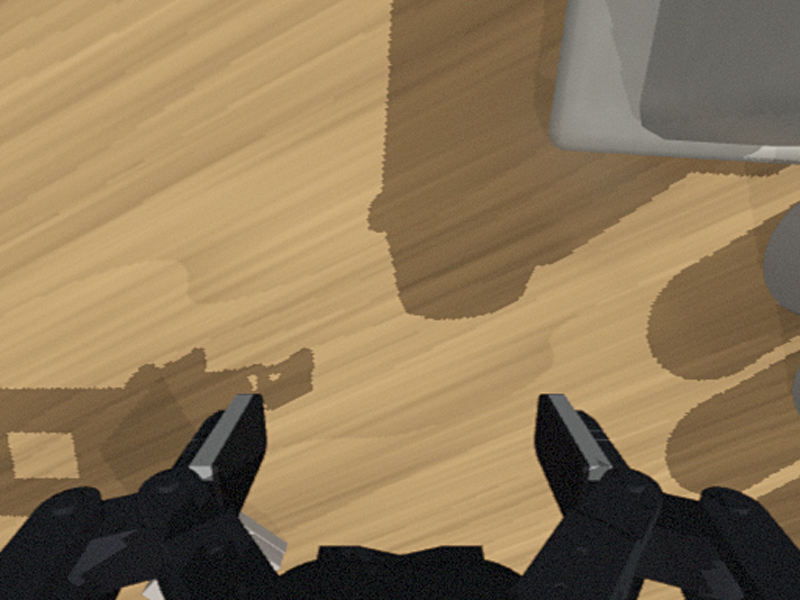

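The call was refused because every row needs all its keys, so nothing moved. The wrist view shows only open fingers (tips near (250,400) and (550,400)) over bare table. Retrying with full rows.

Call:
jog_arm --plan '[{"x": 0.194,"y": -0.847,"z": 0,"roll": -0.363,"jaw": 1},{"x": 0.194,"y": -0.847,"z": 0,"roll": -0.363,"jaw": 1},{"x": 0.194,"y": -0.847,"z": 0,"roll": -0.363,"jaw": 1},{"x": 0.194,"y": -0.847,"z": 0,"roll": -0.363,"jaw": 1},{"x": 0.194,"y": -0.847,"z": 0,"roll": -0.363,"jaw": 1},{"x": 0.194,"y": -0.847,"z": 0,"roll": -0.363,"jaw": 1},{"x": 0.194,"y": -0.847,"z": 0,"roll": -0.363,"jaw": 1},{"x": 0.194,"y": -0.847,"z": 0,"roll": -0.363,"jaw": 1},{"x": 0.194,"y": -0.847,"z": 0,"roll": -0.363,"jaw": 1},{"x": 0.194,"y": -0.847,"z": 0,"roll": -0.363,"jaw": 1},{"x": 0.194,"y": -0.847,"z": 0,"roll": -0.363,"jaw": 1},{"x": 0.194,"y": -0.847,"z": 0,"roll": -0.363,"jaw": 1},{"x": 0.194,"y": -0.847,"z": 0,"roll": -0.363,"jaw": 1},{"x": 0.194,"y": -0.847,"z": 0,"roll": -0.363,"jaw": 1},{"x": 0.194,"y": -0.847,"z": 0,"roll": -0.363,"jaw": 1},{"x": 0.194,"y": -0.847,"z": 0,"roll": -0.363,"jaw": 1},{"x": 0.194,"y": -0.847,"z": 0,"roll": -0.363,"jaw": 1},{"x": 0.194,"y": -0.847,"z": 0,"roll": -0.363,"jaw": 1},{"x": 0.194,"y": -0.847,"z": 0,"roll": -0.363,"jaw": 1},{"x": 0.194,"y": -0.847,"z": 0,"roll": -0.363,"jaw": 1}]'

```text
clock: 2.15
position: [0.4719, -0.2613, 0.4044]
orientation: [-2.093, -2.343, -0.0]
contact_force: [-0.3, 0.3, 0.3]
width: 0.999
grasp_force: 0.0
```

Call:
jog_arm --plan '[{"x": 0,"y": 0,"z": 0,"roll": 0,"jaw": 1},{"x": 0,"y": 0,"z": 0,"roll": 0,"jaw": 1},{"x": 0,"y": 0,"z": 0,"roll": 0,"jaw": 1}]'

```text
clock: 2.45
position: [0.4718, -0.2587, 0.4043]
orientation: [-2.088, -2.346, -0.0]
contact_force: [-0.3, 0.9, -1.3]
width: 0.996
grasp_force: 0.0
```

Run:
```python
from st import *; import cv2
st(); s=r.snapshot("wrist"); np.savez("pics/w2.npz",**s); cv2.imwrite("pics/w2.png",cv2.resize(s["color"][:,:,::-1],(800,600),interpolation=cv2.INTER_CUBIC)); print(s["T"])
```

```text
t 2.45 pos [ 0.4718 -0.2587  0.4043] toolz [-6.e-04  8.e-04 -1.e+00] yaw_y 6.65 F [-0.29  0.92 -1.31] w 0.996 g 0.0 q [-0.601 -0.125  1.9    0.     1.368 -0.718]
[[ 9.93224850e-01 -1.10399957e-01 -3.62801303e-02  4.63179624e-01]
 [ 1.16205482e-01  9.41334131e-01  3.16838033e-01 -1.77003813e-01]
 [-8.27180200e-04 -3.18907357e-01  9.47785531e-01  3.74277619e-01]
 [ 0.00000000e+00  0.00000000e+00  0.00000000e+00  1.00000000e+00]]
```

View pics/w2.png

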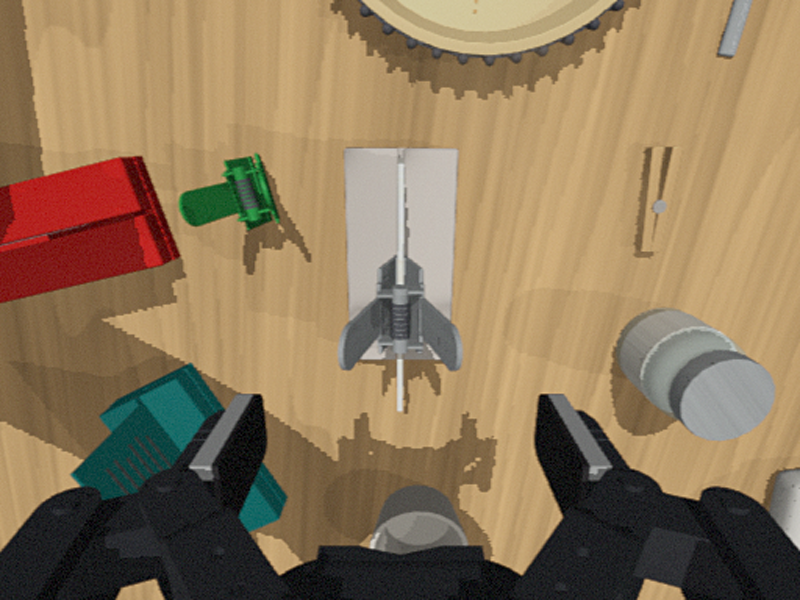

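The wrist view shows the clip square to the tool and centred: coil at about (401,320), lever ends at (341,355) and (459,355), card edge along x≈401.

Run:
```python
from h import *
s=load("w2"); c=lambda x,y:(x*.64-.2,y*.64-.2)
for n,p,z in [("coil",(401,320),.142),("leverL",(341,357),.182),("leverR",(459,357),.182),("edge far",(401,150),.117),("edge near",(400,410),.117),("block",(346,149),.03),("block",(457,149),.03)]:
    print(n,plane(s,c(*p),z).round(4))
```

```text
coil [ 0.4736 -0.2642  0.142 ]
leverL [ 0.4472 -0.2699  0.182 ]
leverR [ 0.4997 -0.2638  0.182 ]
edge far [ 0.4637 -0.1798  0.117 ]
edge near [ 0.4812 -0.3333  0.117 ]
block [ 0.4259 -0.1846  0.03  ]
block [ 0.5025 -0.1756  0.03  ]
```

Call:
jog_arm --plan '[{"x": 0.035,"y": -0.13,"z": 0,"roll": 0,"jaw": 1},{"x": 0,"y": 0,"z": -0.2,"roll": 0,"jaw": 1},{"x": 0,"y": 0,"z": -0.35,"roll": 0,"jaw": 1},{"x": 0,"y": 0,"z": -0.35,"roll": 0,"jaw": 1},{"x": 0,"y": 0,"z": -0.35,"roll": 0,"jaw": 1},{"x": 0,"y": 0,"z": -0.25,"roll": 0,"jaw": 1},{"x": 0,"y": 0,"z": -0.1,"roll": 0,"jaw": 1},{"x": 0,"y": 0,"z": 0,"roll": 0,"jaw": 1},{"x": 0,"y": 0,"z": 0,"roll": 0,"jaw": 1},{"x": 0,"y": 0,"z": 0,"roll": 0,"jaw": 1}]'

```text
clock: 3.5
position: [0.474, -0.2661, 0.3259]
orientation: [2.088, 2.344, 0.0]
contact_force: [0.2, 0.3, 0.4]
width: 1.002
grasp_force: 0.0
```

Run:
```python
from st import *; import cv2
st(); s=r.snapshot("wrist"); t=r.snapshot("side"); np.savez("pics/w3.npz",**s)
a=cv2.resize(s["color"][200:,128:384,::-1],(400,288)); b=cv2.resize(t["color"][110:200,200:325,::-1],(400,288),interpolation=cv2.INTER_CUBIC)
cv2.imwrite("pics/w3.png",np.hstack([a,b]))
```

```text
t 3.5 pos [ 0.474  -0.2661  0.3259] toolz [ 0.0016 -0.0012 -1.    ] yaw_y 6.61 F [0.24 0.28 0.43] w 1.002 g 0.0 q [-0.61  -0.049  1.964 -0.     1.224 -0.726]
```

View pics/w3.png

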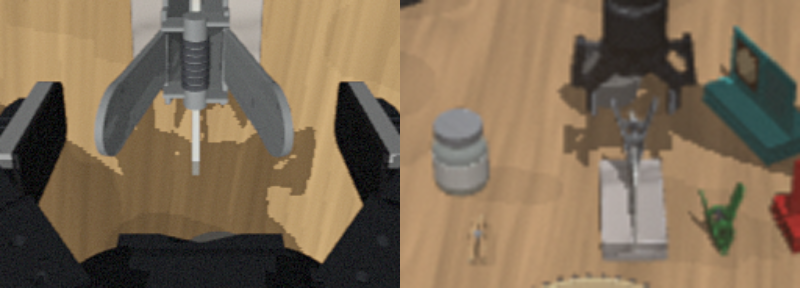

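Left panel: the clip sits about 1.3 mm left of the gripper centre (levers 97 and 292, fingers 67 and 338). The right panel shows the fingers straddling the levers. I'll centre it and squeeze gradually, rising slightly to offset the pads' forward swing.

Call:
jog_arm --plan '[{"x": -0.026,"y": 0,"z": 0,"roll": 0,"jaw": 0.85},{"x": 0,"y": 0,"z": 0,"roll": 0,"jaw": 0.7},{"x": 0,"y": 0,"z": 0,"roll": 0,"jaw": 0.65},{"x": 0,"y": 0,"z": 0.01,"roll": 0,"jaw": 0.6},{"x": 0,"y": 0,"z": 0.01,"roll": 0,"jaw": 0.55},{"x": 0,"y": 0,"z": 0.01,"roll": 0,"jaw": 0.5},{"x": 0,"y": 0,"z": 0.01,"roll": 0,"jaw": 0.45},{"x": 0,"y": 0,"z": 0.01,"roll": 0,"jaw": 0.4},{"x": 0,"y": 0,"z": 0,"roll": 0,"jaw": 0.35},{"x": 0,"y": 0,"z": 0,"roll": 0,"jaw": 0.2},{"x": 0,"y": 0,"z": 0,"roll": 0,"jaw": 0},{"x": 0,"y": 0,"z": 0,"roll": 0,"jaw": 0},{"x": 0,"y": 0,"z": 0,"roll": 0,"jaw": 0}]'

```text
clock: 4.9
position: [0.4724, -0.2659, 0.3272]
orientation: [2.09, 2.346, -0.0]
contact_force: [0.0, 0.9, -0.1]
width: 0.32
grasp_force: 62.2
```

Run:
```python
from st import *; import cv2
st(); s=r.snapshot("wrist"); t=r.snapshot("side"); np.savez("pics/w4.npz",**s)
a=cv2.resize(s["color"][100:,128:384,::-1],(400,444)); b=cv2.resize(t["color"][120:200,220:292,::-1],(400,444),interpolation=cv2.INTER_CUBIC)
cv2.imwrite("pics/w4.png",np.hstack([a,b]))
```

```text
t 4.9 pos [ 0.4724 -0.2659  0.3272] toolz [-0. -0. -1.] yaw_y 6.61 F [ 0.01  0.9  -0.07] w 0.32 g 62.2 q [-0.612 -0.053  1.966 -0.     1.229 -0.727]
```

View pics/w4.png

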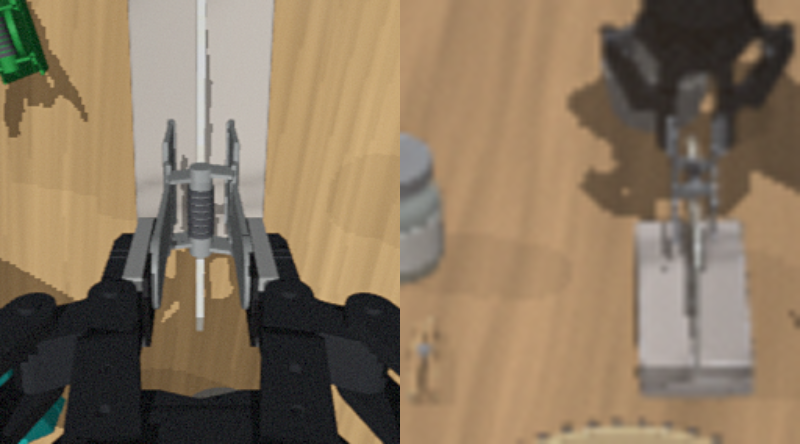

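The clip is spread with its lips on both sides of the card edge (wrist panel: lips at 170 and 233, card at 201), gripped at 62 N, with almost no force on the wrist. Lifting straight up.

Call:
jog_arm --plan '[{"x": 0,"y": 0,"z": 0.06,"roll": 0,"jaw": 0},{"x": 0,"y": 0,"z": 0.1,"roll": 0,"jaw": 0},{"x": 0,"y": 0,"z": 0.2,"roll": 0,"jaw": 0},{"x": 0,"y": 0,"z": 0.2,"roll": 0,"jaw": 0},{"x": 0,"y": 0,"z": 0.2,"roll": 0,"jaw": 0},{"x": 0,"y": 0,"z": 0.3,"roll": 0,"jaw": 0},{"x": 0,"y": 0,"z": 0.4,"roll": 0,"jaw": 0},{"x": 0,"y": 0,"z": 0.4,"roll": 0,"jaw": 0},{"x": 0,"y": 0,"z": 0.2,"roll": 0,"jaw": 0},{"x": 0,"y": 0,"z": 0,"roll": 0,"jaw": 0},{"x": 0,"y": 0,"z": 0,"roll": 0,"jaw": 0}]'

```text
clock: 6.1
position: [0.4723, -0.2659, 0.4299]
orientation: [-2.09, -2.345, 0.0]
contact_force: [-0.5, 0.4, -1.0]
width: 0.318
grasp_force: 62.2
```

Call:
jog_arm --plan '[{"x": 0.01,"y": 0.2,"z": 0,"roll": 0.109,"jaw": 0},{"x": 0.016,"y": 0.5,"z": 0,"roll": 0.109,"jaw": 0},{"x": 0.016,"y": 0.7,"z": 0,"roll": 0.109,"jaw": 0},{"x": 0.016,"y": 0.7,"z": 0,"roll": 0.109,"jaw": 0},{"x": 0.016,"y": 0.7,"z": 0,"roll": 0.109,"jaw": 0},{"x": 0.016,"y": 0.7,"z": 0,"roll": 0.109,"jaw": 0},{"x": 0.016,"y": 0.7,"z": 0,"roll": 0.109,"jaw": 0},{"x": 0.016,"y": 0.7,"z": 0,"roll": 0.109,"jaw": 0},{"x": 0.016,"y": 0.7,"z": 0,"roll": 0.109,"jaw": 0},{"x": 0.016,"y": 0.7,"z": 0,"roll": 0.109,"jaw": 0},{"x": 0.016,"y": 0.7,"z": 0,"roll": 0.109,"jaw": 0},{"x": 0.016,"y": 0.7,"z": 0,"roll": 0.109,"jaw": 0},{"x": 0.016,"y": 0.7,"z": 0,"roll": 0.109,"jaw": 0},{"x": 0.016,"y": 0.7,"z": 0,"roll": 0.109,"jaw": 0},{"x": 0.016,"y": 0.7,"z": 0,"roll": 0.109,"jaw": 0},{"x": 0.016,"y": 0.7,"z": 0,"roll": 0.109,"jaw": 0},{"x": 0.01,"y": 0.4,"z": 0,"roll": 0,"jaw": 0},{"x": 0,"y": 0.1,"z": 0,"roll": 0,"jaw": 0},{"x": 0,"y": 0,"z": 0,"roll": 0,"jaw": 0},{"x": 0,"y": 0,"z": 0,"roll": 0,"jaw": 0}]'

```text
clock: 8.1
position: [0.4852, 0.2835, 0.4296]
orientation: [-1.789, -2.582, 0.002]
contact_force: [0.5, -0.0, -0.0]
width: 0.32
grasp_force: 62.2
```

Run:
```python
from st import *; import cv2
from h import *
w=load("w4"); print("coil at grasp",plane(w,(201*.64+128,210*.64+100),.142))
st(); s=r.snapshot("wrist"); np.savez("pics/w5.npz",**s)
cv2.imwrite("pics/w5.png",cv2.resize(s["color"][:,:,::-1],(800,600),interpolation=cv2.INTER_CUBIC))
```

```text
coil at grasp [ 0.47312776 -0.26057738  0.142     ]
t 8.1 pos [0.4852 0.2835 0.4296] toolz [-1.e-03 -9.e-04 -1.e+00] yaw_y 20.55 F [ 0.5  -0.03 -0.03] w 0.32 g 62.2 q [ 0.433 -0.085  1.82  -0.     1.407  0.075]
```

View pics/w5.png

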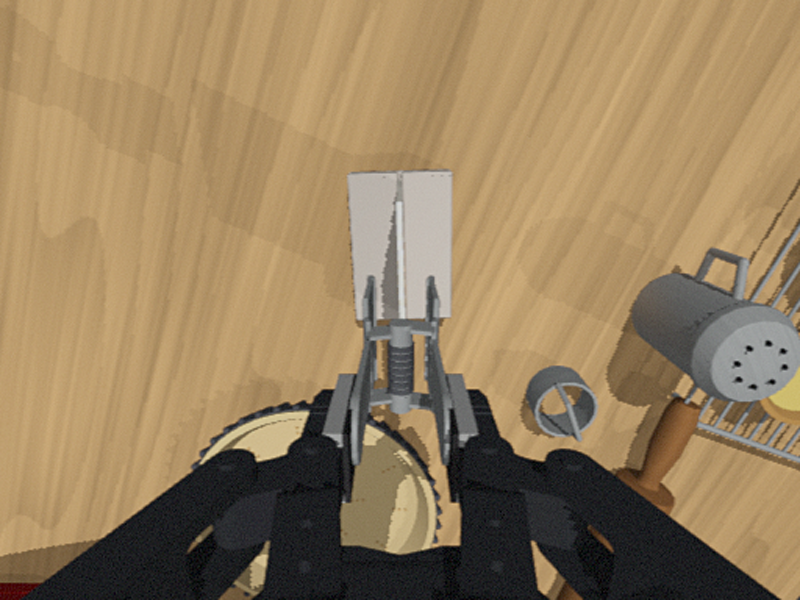

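Wrist view: the clip, still spread, is over the tall stand. The tall card's edge runs from its far end (398,202) to about (403,315), and the coil is at (401,365).

Run:
```python
from h import *
s=load("w5"); c=lambda x,y:(x*.64-.2,y*.64-.2)
a=plane(s,c(399,203),.16);b=plane(s,c(402.5,316),.16);k=plane(s,c(401,367),.2446)
# centroid-based edge fit: bright card-top pixels
g=s["color"].astype(float).mean(2); P=[]
for v in range(134,200,3):
    row=g[v,246:266]; j=np.where(row>215)[0]
    if len(j): P.append(plane(s,(246+j.mean(),v),.16)[:2])
P=np.array(P);print(len(P)); m=P.mean(0);d=np.linalg.svd(P-m)[2][0]; d*=np.sign(d[1])
print("edge far",a,"near",b,"coil",k); print("fit",m,d,"theta",np.degrees(np.arctan2(-d[0],d[1])))
lips=[plane(s,c(372,290),.205),plane(s,c(433,290),.205)];print("lips",lips)
bl=[plane(s,c(*p),.03) for p in [(348,174),(452,171),(450,317),(357,319)]];print("block",bl)
th=np.radians(20.6); ed=np.array([-np.sin(th),np.cos(th)]); print("centre from far end",a[:2]-ed*.0525, "from block", (bl[0]+bl[1])[:2]/2-ed*.0595)
```

```text
1
edge far [0.46626723 0.33373202 0.16      ] near [0.48918853 0.27791435 0.16      ] coil [0.48438    0.28840519 0.2446    ]
fit [0.4731651  0.31493996] [0. 0.] theta -0.0
lips [array([0.46663976, 0.29999934, 0.205     ]), array([0.49129674, 0.30926732, 0.205     ])]
block [array([0.427351  , 0.32588897, 0.03      ]), array([0.50031641, 0.35562122, 0.03      ]), array([0.54401658, 0.2462181 , 0.03      ]), array([0.47177026, 0.21714363, 0.03      ])]
centre from far end [0.48473892 0.2845889 ] from block [0.48476828 0.28505955]
```

Call:
jog_arm --plan '[{"x": 0,"y": -0.04,"z": 0,"roll": 0.12,"jaw": 0},{"x": 0,"y": 0,"z": -0.1,"roll": 0,"jaw": 0},{"x": 0,"y": 0,"z": -0.2,"roll": 0,"jaw": 0},{"x": 0,"y": 0,"z": -0.2,"roll": 0,"jaw": 0},{"x": 0,"y": 0,"z": -0.1,"roll": 0,"jaw": 0},{"x": 0,"y": 0,"z": -0.1,"roll": 0,"jaw": 0},{"x": 0,"y": 0,"z": -0.1,"roll": 0,"jaw": 0},{"x": 0,"y": 0,"z": -0.1,"roll": 0,"jaw": 0},{"x": 0,"y": 0,"z": -0.1,"roll": 0,"jaw": 0},{"x": 0,"y": 0,"z": -0.1,"roll": 0,"jaw": 0},{"x": 0,"y": 0,"z": -0.05,"roll": 0,"jaw": 0},{"x": 0,"y": 0,"z": 0,"roll": 0,"jaw": 0},{"x": 0,"y": 0,"z": 0,"roll": 0,"jaw": 0},{"x": 0,"y": 0,"z": 0,"roll": 0,"jaw": 0}]'

```text
clock: 9.55
position: [0.4855, 0.2821, 0.3731]
orientation: [1.767, 2.597, 0.001]
contact_force: [-0.4, -0.5, -1.1]
width: 0.317
grasp_force: 62.2
```

Run:
```python
from st import *; import cv2
st(); s=r.snapshot("wrist"); t=r.snapshot("side"); np.savez("pics/w6.npz",**s)
a=cv2.resize(s["color"][100:,128:384,::-1],(400,444)); b=cv2.resize(t["color"][225:314,220:300,::-1],(400,444),interpolation=cv2.INTER_CUBIC)
cv2.imwrite("pics/w6.png",np.hstack([a,b]))
```

```text
t 9.55 pos [0.4855 0.2821 0.3731] toolz [ 6.e-04  2.e-04 -1.e+00] yaw_y 21.52 F [-0.35 -0.52 -1.1 ] w 0.317 g 62.2 q [ 0.431 -0.049  1.882 -0.     1.308  0.055]
```

View pics/w6.png

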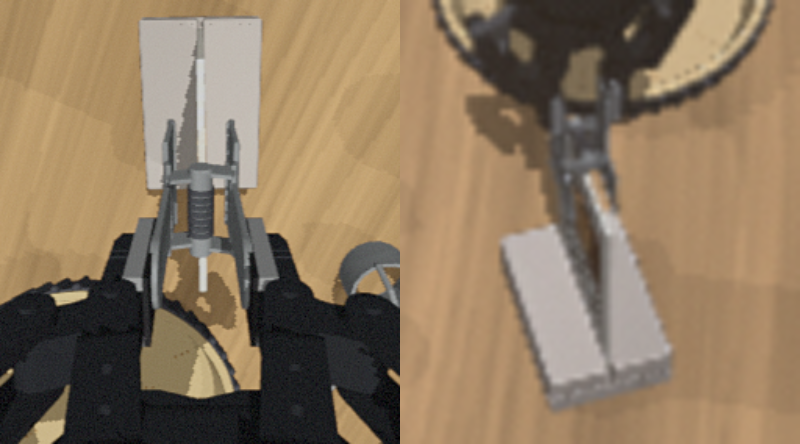

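Both panels show the card edge (far end (201,58), near end (203,290)) midway between the lips (168 and 233). Checking the position along the card numerically.

Run:
```python
from h import *
s=load("w6"); c=lambda x,y:(x*.64+127.8,y*.64+99.8)
a=plane(s,c(200.5,58),.16);b=plane(s,c(203,291),.16);k=plane(s,c(201,210),.188)
d=(a-b)/np.linalg.norm(a-b);print("len",np.linalg.norm(a-b),"mid",(a+b)/2,"coil",k,"along",(k-(a+b)/2)@d,"theta",np.degrees(np.arctan2(-d[0],d[1])))
l=(plane(s,c(170,125),.142)+plane(s,c(233,125),.142))/2
n=np.array([d[1],-d[0],0]);print("lateral coil,lips",(k-a)@n,(l-a)@n)
```

```text
len 0.1057857005043433 mid [0.48589875 0.28576084 0.16      ] coil [0.48480238 0.28740906 0.188     ] along 0.001940114801655188 theta 22.173826453251632
lateral coil,lips -0.0003932258934958511 0.00011313288273580794
```

The clip is within 2 mm along the edge and 0.5 mm across it, and within 1° of square to the card. Its pivot is about 0.185 m up and the gripper is still closed on it. Handing in.

```bash
python3 -c "
from rig import r
print(r.sign_off())"
```

```text
the job is handed in; nothing more can be done
None
```

The job is handed in (no verdict was returned): the gripper is holding the clip spread around the middle of the tall card's top edge, square to the card to within about 1°, with no sign of contact in the last pictures or the wrist force reading.

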